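# Open the bolted drop flap of the packing-bench locker

## Robot

A 7-joint arm with a two-finger parallel gripper is mounted at the origin on the work surface. World frame = base frame: x ahead of the robot, y to its left, z up, the work surface at z = 0. Lengths are in m, angles in rad, forces in N, time in s.
With the tool pointing down it reaches from about 0.4 to 0.875 m from the base axis. Payload 19.3 kg.
Tool frame: the origin (TCP) lies at the very end of the fingers, on their centre line; the grasp point (between the pads) lies 19 mm behind it; z points along the fingers, y is the direction in which the jaws open and shut (so a half turn about z gives the same grasp; the last joint's range is limited). The gripper opens to 85 mm and grips with 20 to 120 N. Pads are 22 mm wide; open, the fingers measure 114 mm over their backs; the gripper's body (76 mm by 85 mm) begins 54 mm behind the grasp point. The pads swing forward as they close: fully open they stand 13 mm farther back than shut.
Start: joints at [1.253, 0.521, -0.036, 1.599, 0.021, 1.021, -0.113], TCP at [0.153, -0.606, 0.231] pointing down, gripper open.
Joint ranges: [-2.91, 2.91], [-0.3, 2.13], [-1.5, 1.42], [0.17, 2.43], [-1.26, 4.41], [0.16, 1.93], [-2.52, 2.52]. Speed limits (rad/s): [1.89, 1.89, 2.39, 2.39, 3.01, 3.01, 3.01].

## Interface

Orientations are given as [roll, pitch, yaw] about the fixed x, y, z axes, in that order (R = Rz(yaw) Ry(pitch) Rx(roll)).
In Python, from workcell import bot, viewer gives the robot as it stands.
- The arm moves only by the shell command python3 -m creep 'ROWS' [FORCE]. ROWS is JSON, a list of rows, each an object of numbers: "rx", "ry", "rz": the turn, a rotation vector about the tool's x, y, z in degrees; "tx", "ty", "tz": the shift along the tool's x, y, z in mm; "hand": the closure, from -1 (fully open) to 1 (shut), so that 0 is half open. In form: [{"rx": .., "ry": .., "rz": .., "tx": .., "ty": .., "tz": .., "hand": ..}, ...]. A call has 1 to 8 rows; each row is the pose to reach, as a shift and turn from the pose commanded when the call began, along the tool's axes at that moment; what a row does not reach only later rows make up. A row lasts 1/10 s, in which the tool goes at most 50 mm and 8.59 degrees, less where a joint would pass 70% of its speed; a pose out of reach is approached as far as the arm can. A call with a gripper value outside its range is refused whole. The fingers move at their own pace and stop on an object; FORCE is the grip in N (left out, the last holds). Time passes only in rows, so rows that repeat a pose let the fingers close. It gives the time, the measured TCP pose, the force and the opening at its end, in the units of the state.
- bot.observe(): the state, without advancing time (a new reading comes with each control period).
- viewer.grab_frame(name): name is "side" or "top"; returns a dict with "pixels" (420x560x3 uint8, blue, green, red), "vertical_fov" (degrees; the focal length in pixels is half the picture's height over the tangent of half this angle, whatever the lens; pixels are square), "cx", "cy" (the principal point, pixels), "rvec" (rotation vector, rad) and "tvec" (3), from world to camera coordinates, as OpenCV has them. Camera axes: x right, y down, z forward; pixel columns grow to the right and rows downward; lengths in m; the calibration is good to about 2 mm. A picture is of the moment at which its call begins. There is no depth.
- bot.job_done(): hands the job in, once; it reports no verdict.
Trained networks look in a picture, given as the dict that the camera call returned (one of the last four; its "shot" number tells which), for a name from the list of things; names that differ only in an ending like _2 or _b are one class to them, and where a whole thing is asked for, a point or a joint stands for the part that bears it (a point fixed in the world has none). Each returns a list of dicts, best first, with "score" (0 to 1); they miss things now and then, are a little off and sometimes report something else, mostly with a low value. They report only what shows in the picture. A call takes as long as a camera call. They do not tell look-alikes from the thing itself.
- viewer.outline_of(target, picture): "mask" (420x560 bool, what is visible of it) and "bbox" ([left, top, right, bottom] in pixels, round what is visible of it).
The state is a dict: "clock": time; "qpos": joint angles; "qd": joint speeds; "joint_efforts": joint torques, N m; "position": TCP position; "tool_rot": TCP orientation; "force": force on the tool from outside, world axes, zero at the start; "moment": the same for the moment, N m; "grip_width": finger opening in m.
Only numpy, scipy, OpenCV 4.12 (cv2) and the standard library are available. Lean on these libraries where they do the work, as an engineer would, in place of code of your own. Each camera call takes 0.05 s, during which the arm holds its last target.

## Task

Open the locker on the packing bench fully: pick the purple stapler out of the flap's way and set it down on its base in the grey tray. Lift the red bolt over its bump, slide it clear of the keeper and draw the flap out until its hidden safety catch stops it; then reach down through the gap, hold the orange catch down while pulling the flap past it, and lower the flap all the way open. Leave the bottle, the tape rolls and the carton where they stand, and do not let the flap hit the stapler.

Things in the scene. Friction and masses are not known exactly. Their poses are not given: they have to be found in the camera images.
- locker: Fixed grey bench locker, 219 deep x 314 wide (y) x 200 high. Origin on the bench below the middle of the flap's hinge; x points into the locker, away from the robot, z up. The flap closes its front between cheeks 15 thick that reach to x = -9. The top board (z 186 to 200) begins at x = 11; under its front edge hangs a lip 8 thick (z 174 to 186) that the catch hooks behind.
- flap (a joint): Blue drop flap, 18 thick, 278 wide, 170 high, hinged along its lower edge, in rad: 0 shut, upright; grows as its top comes down towards the robot; stop at 1.55 (level, fully open). 0.5 N m of hinge friction holds it wherever it is left, so it must be moved all the way. Unbolted, it opens only to about 0.30 (a gap of 50 at its top), where the catch stops it.
- flap_hinge (a point): Middle of the flap's hinge axis, 30 above the bench, in the mid-plane of the panel. The frame turns with the flap: z along the panel to its free edge, x out of the inner face, y along the hinge (the locker's y).
- flap_top (a point): Middle of the flap's free edge, on the inner face: 170 from the hinge, x = +9 in the flap's frame. When the flap is fully open the inner face looks up, 39 above the bench.
- bolt (a joint): Travel of the steel bolt along the flap's top edge, in m: 0 shot into the keeper, growing to the locker's +y (away from the keeper), stop at 0.045. The nose leaves the keeper at 0.013; the bump is passed at 0.021. Friction 1 N.
- bolt_lift (a joint): Lift of the bolt along the flap (up when it is shut), in m, 0 down to 0.018. A bump 9 mm high blocks the bolt's foot after about 3 mm of travel; lifted more than 10 mm it slides over, and it then drops down behind the bump. It takes 1.3 to 2.4 N to lift.
- bolt_knob (a point): Middle of the bolt's upright red knob, 16 (x) x 24 (y) x 42 high, 46 above the flap's top edge. Under it the bolt's steel bar, 10 wide, runs along y, its top 20 above the edge; at the start its nose lies in the keeper, two plates 34 high on the locker's right cheek. Starts 100 right (-y) of the flap's middle; moves with the bolt.
- catch (a joint): Travel of the sprung orange safety catch down along the flap, in m: 0 up (latched), 0.018 fully down. It slides as a whole; 2.4 N starts it, 6 N holds it fully down. Its hook clears the lip when it is down by about 9 mm or more, and it springs up when let go.
- catch_pad (a point): Place to press: upper side of the orange catch arm, 22 inward of the flap's inner face. The arm, 34 wide (y), 60 long, stands out of the inner face 65 left (+y) of the flap's middle and 27 below its top edge; level when the flap hangs at the catch. Its inner end has an upturned hook. It is hidden under the top board until the flap is drawn out.
- stapler: Loose purple and black desk stapler, 130 long (x) x 34 wide (y) x 48 high, about 0.25 kg. Origin at the centre of its underside, z up. It starts upright in front of the flap, in its way.
- tray: Grey open tray, fixed, outside 200 (x) x 120 (y) x 35 high, walls 4, floor 4 thick. Origin at the centre of its underside. It stands to the left or to the right of the locker's front.
- bottle: Bystander: green glass bottle, diameter 60, 190 high, beside the locker's right cheek. Origin at the centre of its underside.
- tape_stack: Bystander: stack of brown tape rolls, diameter 96, 98 high, on the side opposite the tray. Origin at the centre of its underside.
- carton: Bystander: small carton 75 (x) x 110 (y) x 60 high on the locker's top. Origin at the centre of its underside.
Not all that is in view belongs to the job. Leave any brown look-alike of the stapler alone. Several things have the shape of the tray; the one meant has the colours described above.

How it is judged:
On the way, in this order (a step that is already met when the one before it is completed fails the run):
1. the bolt is drawn clear of the keeper, over its bump (value of joint bolt above 0.025 m), for 0.1 s.
2. the safety catch is held down while the flap is pulled past it (value of joint flap above 0.35 rad and value of joint catch above 0.006 m), for 0.03 s.
At the end, for the whole second after the job is handed in: The flap is fully open (1.47 rad or more of 1.55), the bolt is drawn (25 mm or more), the catch has sprung back up, and the stapler stands on its base at rest on the tray's floor (within 0.15 rad of upright, its centre within 50 mm lengthwise and 45 mm crosswise of the tray's) (value of joint flap above 1.47 rad and value of joint bolt above 0.025 m and value of joint catch below 0.004 m and x of stapler in the frame of tray between -0.05 and 0.05 m and y of stapler in the frame of tray between -0.045 and 0.045 m and z of stapler in the frame of tray below 0.015 m and angle between stapler's own z axis and vertical below 0.15 rad and linear speed of stapler below 0.02 m/s); the robot touches nothing.
It fails at once if the bottle is moved more than 30 mm or tipped (distance of bottle from where it was at the start of the episode above 0.03 m or angle between bottle's own z axis and vertical above 0.3 rad).
It fails at once if the stack of tape rolls is moved more than 30 mm or tipped (distance of tape_stack from where it was at the start of the episode above 0.03 m or angle between tape_stack's own z axis and vertical above 0.3 rad).
It fails at once if the carton is moved more than 30 mm or tipped (distance of carton from where it was at the start of the episode above 0.03 m or angle between carton's own z axis and vertical above 0.3 rad).
It fails at once if the opening flap strikes the stapler (value of joint flap above 0.03 rad and contact force between flap and stapler above 2 N).
It fails at once if the stapler is dropped or thrown (contact force between the fingers and stapler below 0.1 N and linear speed of stapler above 0.7 m/s).
It also fails if it takes over 61 s, if anything falls off the work surface, if the arm or the gripper's body presses on something with over 40 N, if the wrist force passes 120 N, or if a joint passes its speed limit or range.

## Working session

There is one attempt and no reset: what is moved stays moved. The work goes in short steps, Python scripts to look and compute and a shell command to move; the robot and the scene stay as the last step left them, time stands still between calls to the robot, and variables do not carry over. Pictures are saved under pics/ and viewed, and the job is handed in when it is done.

```bash
ls; mkdir -p pics
cat > h.py <<'E'
import cv2,numpy as np,pickle
from workcell import bot,viewer
def cam(name,fn=None):
    p=viewer.grab_frame(name)
    if fn: cv2.imwrite('pics/'+fn,p['pixels'])
    return p
def KRt(p):
    f=210/np.tan(np.radians(p['vertical_fov'])/2)
    K=np.array([[f,0,p['cx']],[0,f,p['cy']],[0,0,1.]])
    return K,cv2.Rodrigues(np.array(p['rvec'],float))[0],np.array(p['tvec'],float).ravel()
def proj(p,X):
    K,R,t=KRt(p); X=np.atleast_2d(X); c=(R@X.T).T+t; u=(K@c.T).T
    return u[:,:2]/u[:,2:]
def onz(p,uv,z):
    K,R,t=KRt(p); d=R.T@np.linalg.inv(K)@np.array([uv[0],uv[1],1.]); c=-R.T@t
    return c+d*(z-c[2])/d[2]
E
python3 - <<'E'
from h import *
for n in ['side','top']:
    p=cam(n,n+'0.png'); K,R,t=KRt(p); print(n,{k:v for k,v in p.items() if k!='pixels'}, 'C',-R.T@t)
    pickle.dump(p,open(n+'0.pkl','wb'))
    for o in ['stapler','tray','locker','flap','bolt_knob','bottle','tape_stack','carton']:
        print(o,[(round(d['score'],2),d['bbox']) for d in viewer.outline_of(o,p)][:4])
print(bot.observe())
E
```

```text
pics
side {'vertical_fov': 53.2040247287497, 'cx': 283.46141592230634, 'cy': 218.96277731412647, 'rvec': array([ 1.05290362, -2.44519194,  1.02730593]), 'tvec': array([0.42340569, 0.34604124, 1.21976781]), 'shot': 1} C [-0.14228726  0.74882869  1.09811673]
stapler [(0.96, [315.7, 227.4, 322.0, 265.5]), (0.69, [365.8, 209.1, 376.7, 244.9]), (0.69, [289.7, 163.5, 315.9, 182.8]), (0.59, [296.6, 295.0, 327.7, 337.4])]
tray [(0.72, [204.0, 277.5, 274.5, 348.7]), (0.69, [119.4, 310.3, 199.0, 386.8])]
locker [(0.74, [210.3, 144.1, 322.9, 251.9]), (0.23, [318.6, 150.5, 326.6, 197.9])]
flap [(0.81, [247.0, 162.8, 318.9, 239.8])]
bolt_knob [(0.66, [210.0, 144.8, 325.0, 252.1]), (0.54, [296.3, 160.9, 318.0, 179.5])]
bottle [(0.49, [319.5, 150.4, 326.4, 194.9])]
tape_stack [(0.73, [370.7, 175.8, 398.2, 210.1])]
carton [(0.58, [232.8, 141.0, 275.0, 177.7])]
top {'vertical_fov': 55.52835023686811, 'cx': 281.77440086853943, 'cy': 206.5659762298665, 'rvec': array([ 2.19603365, -2.17068197,  0.08596179]), 'tvec': array([0.07922634, 0.56786271, 1.27512567]), 'shot': 2} C [0.46771027 0.08801836 1.31460
[... 569 characters left out ...]
ock': 0.9, 'qpos': array([ 1.2528172 ,  0.52138161, -0.03627676,  1.59949282,  0.0211815 ,
        1.02110268, -0.11277565]), 'qd': array([-5.35596079e-04,  4.96291815e-04,  8.15991002e-04,  8.06908636e-04,
       -4.59803531e-05, -1.71986973e-04, -1.77128539e-03]), 'joint_efforts': array([-3.43680158e-04, -9.26830745e+01,  1.97821453e+00, -3.70250201e+01,
        1.79773121e-02,  2.12973922e-03, -3.15728755e-05]), 'position': array([ 0.15324964, -0.6059166 ,  0.23130508]), 'tool_rot': array([-3.14159185e+00, -4.87547479e-06,  2.47730611e-01]), 'force': array([-0.08777625,  0.24206011,  0.59471413]), 'moment': array([-0.01920407,  0.02677819, -0.00886117]), 'grip_width': 0.08527326938535594}
```

View images.

View pics/side0.png

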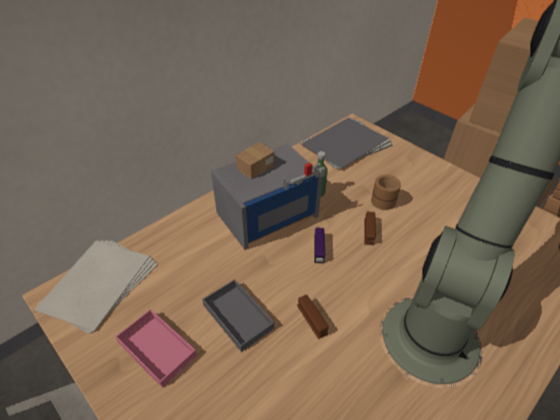

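View pics/top0.png

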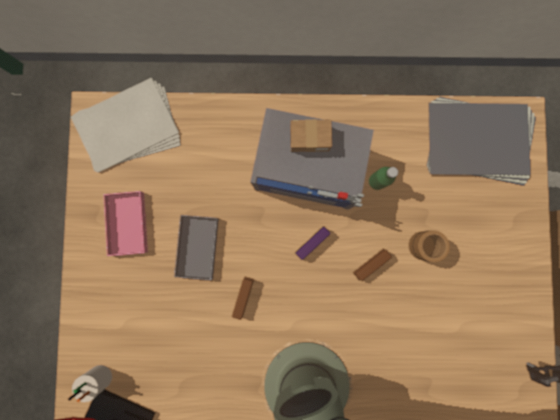

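Run:
```python
import cv2
a=cv2.imread('pics/side0.png')[130:400,100:430]; b=cv2.imread('pics/top0.png')[100:340,90:460]
cv2.imwrite('pics/sc.png',cv2.resize(a,(730,597),interpolation=3)); cv2.imwrite('pics/tc.png',cv2.resize(b,(800,519),interpolation=3))
```

```text
(no output)
```

View pics/sc.png

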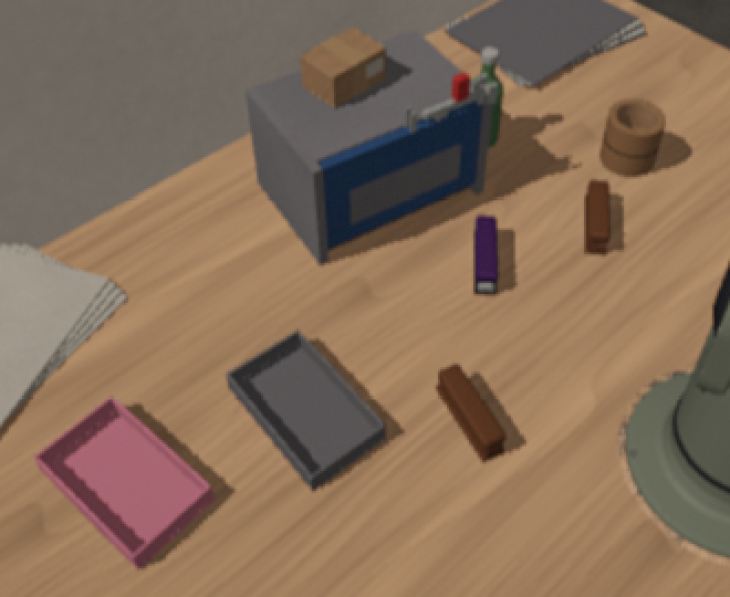

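View pics/tc.png

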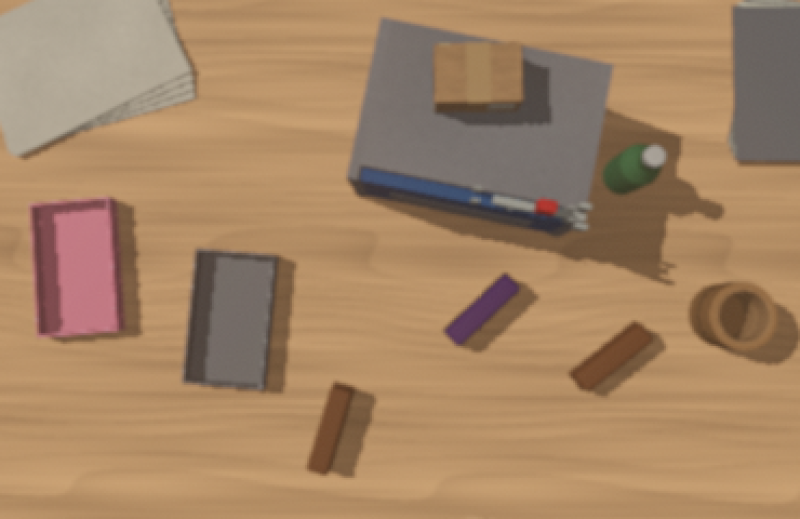

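```bash
cat >> h.py <<'E'
from scipy.optimize import minimize
def box(x0,x1,y0,y1,z0,z1): return np.array([[x,y,z] for x in(x0,x1) for y in(y0,y1) for z in(z0,z1)],float)
def place(P,x,y,yaw):
    c,s=np.cos(yaw),np.sin(yaw); return P@np.array([[c,-s,0],[s,c,0],[0,0,1]]).T+[x,y,0]
def hullmask(p,P):
    h=cv2.convexHull((proj(p,P)*16).astype(np.int32)); m=np.zeros((420,560),np.uint8)
    # supersample x4
    m=np.zeros((1680,2240),np.uint8); cv2.fillConvexPoly(m,cv2.convexHull(((proj(p,P)+.5)*64).astype(np.int32)),255,shift=4)
    return cv2.resize(m,(560,420),interpolation=cv2.INTER_AREA)/255.
def fit(P,items,x0,free=(1,1,1)):
    def cost(v):
        c=0
        for p,m in items:
            h=hullmask(p,place(P,v[0]/1000,v[1]/1000,v[2]/57.3)); c+=1-np.minimum(h,m).sum()/np.maximum(h,m).sum()
        return c
    s=np.array([x0+d for d in np.vstack([np.zeros(3),15*np.eye(3)])])
    r=minimize(cost,x0,method='Nelder-Mead',options=dict(initial_simplex=s,xatol=.1,fatol=1e-4))
    return r.x,r.fun
E
python3 - <<'E'
from h import *
ps={n:cam(n) for n in ['side','top']}
M={}
for n,p in ps.items():
    for o in ['stapler','tray','locker','flap','carton']:
        L=viewer.outline_of(o,p); M[n,o]=[d['mask'] for d in L[:3]]
        pickle.dump((ps,M),open('m0.pkl','wb'))
S=box(-.065,.065,-.017,.017,0,.048); T=box(-.1,.1,-.06,.06,0,.035)
def pick(n,o,uv): 
    ms=[m for m in M[n,o] if m[max(0,uv[1]-6):uv[1]+6,uv[0]-6:uv[0]+6].any()]; return ms[0].astype(float)
x=onz(ps['top'],(313,243),.024); print('st approx',x)
it=[(ps['top'],pick('top','stapler',(313,243))),(ps['side'],pick('side','stapler',(319,245)))]
for a in (30,60): print(fit(S,it,np.array([x[0]*1e3,x[1]*1e3,a]))); 
for i in it: print(fit(S,[i],np.array([x[0]*1e3,x[1]*1e3,40])))
x=onz(ps['top'],(197,248),.0); print(x)
it=[(ps['top'],pick('top','tray',(197,248))),(ps['side'],pick('side','tray',(240,315)))]
print(fit(T,it,np.array([x[0]*1e3,x[1]*1e3,0])))
# tag points
for nm,uv in dict(LFtop=(254,188),RFtop=(359,206)).items(): print(nm,onz(ps['top'],uv,.2))
for uv in [(266,110),(373,128)]: print('back',onz(ps['top'],uv,.2))
E
```

```text
st approx [ 0.45013947 -0.01616977  0.024     ]
(array([451.98444136, -13.63535128, -47.6510114 ]), np.float64(0.31843324807336515))
(array([451.45294412, -13.02008351, 132.104937  ]), np.float64(0.3201479530507084))
(array([452.30150309, -12.84906132, 133.73400115]), np.float64(0.1471437518809836))
(array([459.95809572, -22.48498116, -47.94450476]), np.float64(0.15376539821048463))
[0.42912928 0.36202386 0.        ]
(array([434.80456878, 360.71976735,  -3.85068075]), np.float64(0.10033652727179954))
LFtop [0.60466226 0.16481523 0.2       ]
RFtop [ 0.55734858 -0.13039706  0.2       ]
back [0.82919012 0.13433612 0.2       ]
back [ 0.78058796 -0.17100831  0.2       ]
```

```bash
cat > ov.py <<'E'
from h import *
def wires(p,img,P,col,s):
    e=[(0,1),(2,3),(4,5),(6,7),(0,2),(1,3),(4,6),(5,7),(0,4),(1,5),(2,6),(3,7)]
    q=(proj(p,P)+.5)*s
    for a,b in e: cv2.line(img,tuple(np.int32(q[a]*16)),tuple(np.int32(q[b]*16)),col,1,cv2.LINE_AA,4)
E
python3 - <<'E'
from ov import *
ps,M=pickle.load(open('m0.pkl','rb'))
un=lambda n:(sum(M[n,o][0].astype(int) for o in ['locker','flap','carton'])>0).astype(float)
print([M['top','locker'][i].sum() for i in range(len(M['top','locker']))])
L=box(-.009,.21,-.157,.157,0,.2)
it=[(ps[n],un(n)) for n in ('top','side')]
r=fit(L,it,np.array([590,10,-9.]));print(r); 
for i in it: print(fit(L,[i],np.array([590,10,-9.])))
for n,(a,b,c,d) in dict(top=(90,230,230,410),side=(130,270,200,335)).items():
    s=5; img=cv2.resize(ps[n]['pixels'],None,fx=s,fy=s,interpolation=3)
    v=r[0]; wires(ps[n],img,place(L,v[0]/1e3,v[1]/1e3,v[2]/57.3),(0,255,0),s)
    wires(ps[n],img,place(box(-.009,.009,-.139,.139,.03,.2),v[0]/1e3,v[1]/1e3,v[2]/57.3),(0,255,255),s)
    # knob: top edge z=.2 , centre .246
    wires(ps[n],img,place(box(-.008,.008,-.112,-.088,.225,.267),v[0]/1e3,v[1]/1e3,v[2]/57.3),(255,255,0),s)
    o=img[a*s:b*s,c*s:d*s]; k=min(800/o.shape[1],600/o.shape[0]); cv2.imwrite(f'pics/ov_{n}.png',cv2.resize(o,None,fx=k,fy=k,interpolation=3))
E
```

```text
[np.int64(7794)]Traceback (most recent call last):
  File "<stdin>", line 6, in <module>
  File "<stdin>", line 3, in <lambda>
  File "<stdin>", line 3, in <genexpr>
IndexError: list index out of range
```

```bash
cat > lk.py <<'E'
from ov import *
import sys
ps,M=pickle.load(open('m0.pkl','rb'))
def un(n):
    m=sum(M[n,o][0].astype(int) for o in ['locker','flap'] if M[n,o])>0
    q=np.zeros((420,560),np.uint8); y,x=np.nonzero(m); cv2.fillConvexPoly(q,cv2.convexHull(np.c_[x,y].astype(np.int32)),1)
    return q.astype(float)
L=box(-.009,.21,-.157,.157,0,.2)
it=[(ps[n],un(n)) for n in ('top','side')]
if len(sys.argv)>1: v=[float(a) for a in sys.argv[1:4]]
else:
    r=fit(L,it,np.array([590,10,-9.]));print(r); v=r[0]
    for i in it: print(fit(L,[i],np.array([590,10,-9.])))
for n,(a,b,c,d) in dict(top=(90,230,230,410),side=(130,270,200,335)).items():
    s=5; img=cv2.resize(ps[n]['pixels'],None,fx=s,fy=s,interpolation=3)
    for B,c_ in ((L,(0,255,0)),(box(-.009,.009,-.139,.139,.03,.2),(0,255,255)),(box(-.008,.008,-.112,-.088,.225,.267),(255,255,0))):
        wires(ps[n],img,place(B,v[0]/1e3,v[1]/1e3,v[2]/57.3),c_,s)
    o=img[a*s:b*s,c*s:d*s]; k=min(800/o.shape[1],600/o.shape[0]); cv2.imwrite(f'pics/ov_{n}.png',cv2.resize(o,None,fx=k,fy=k,interpolation=3))
E
python3 lk.py
```

```text
(array([602.89889923,  20.72405445, -11.02628291]), np.float64(0.07783918158484116))
(array([602.42510037,  22.33455891, -11.05027275]), np.float64(0.020424523876147016))
(array([606.12370424,  16.71307876, -10.97313522]), np.float64(0.04575955846186874))
```

View pics/ov_top.png

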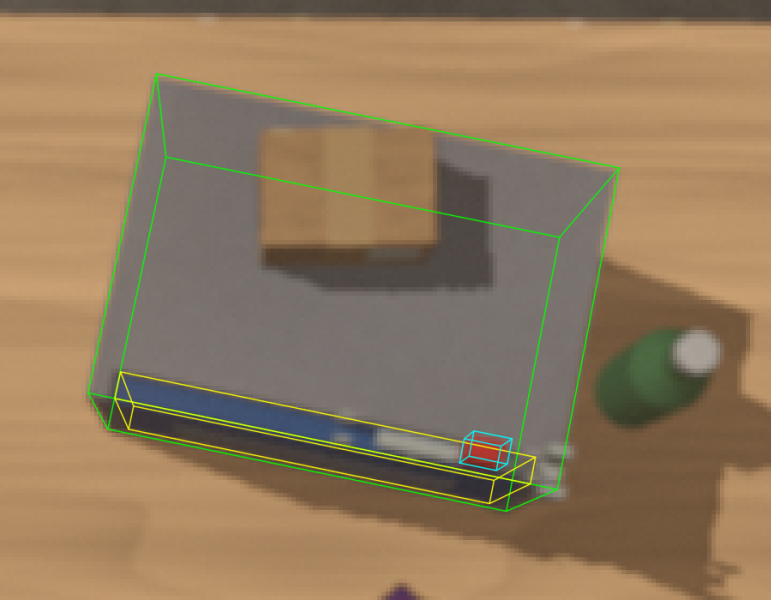

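View pics/ov_side.png

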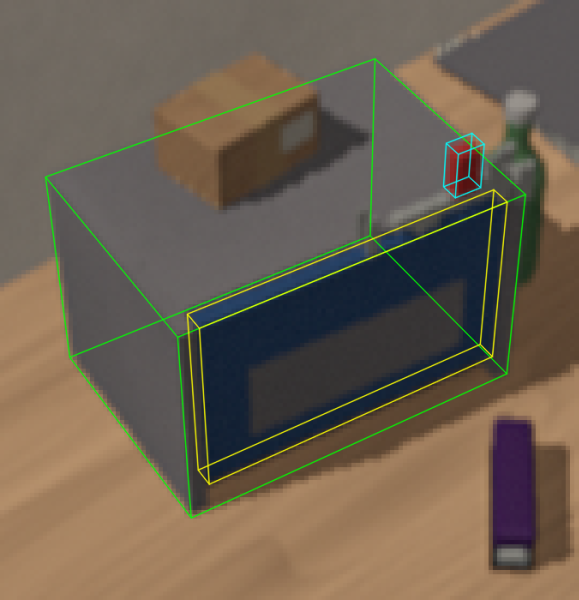

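```bash
cat > st.py <<'E'
from ov import *
import sys
ps,M=pickle.load(open('m0.pkl','rb'))
v=[float(a) for a in sys.argv[1:4]]
for n,(a,b,c,d) in dict(top=(220,270,280,345),side=(220,270,290,350)).items():
    s=12; img=cv2.resize(ps[n]['pixels'],None,fx=s,fy=s,interpolation=3)
    for m in M[n,'stapler']:
        mm=cv2.resize(m.astype(np.uint8),None,fx=s,fy=s,interpolation=0); cs,_=cv2.findContours(mm,0,2); cv2.drawContours(img,cs,-1,(0,0,255),1)
    wires(ps[n],img,place(box(-.065,.065,-.017,.017,0,.048),v[0]/1e3,v[1]/1e3,v[2]/57.3),(0,255,0),s)
    o=img[a*s:b*s,c*s:d*s]; cv2.imwrite(f'pics/st_{n}.png',cv2.resize(o,(400,int(400*o.shape[0]/o.shape[1]))))
a=cv2.imread('pics/st_top.png');b=cv2.imread('pics/st_side.png');h=max(a.shape[0],b.shape[0])
f=lambda i:cv2.copyMakeBorder(i,0,h-i.shape[0],0,0,0); cv2.imwrite('pics/st.png',np.hstack([f(a),f(b)]))
E
python3 st.py 456 -17 -47
```

```text
(no output)
```

View pics/st.png

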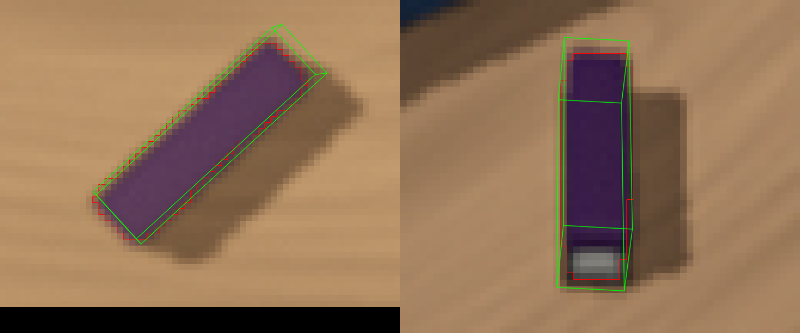

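```bash
cat > g.py <<'E'
# usage: g.py x y z yaw(deg) [tilt_deg about locker y] -> tool-axis shift/turn from measured pose ; world mm
import sys
from h import *
from scipy.spatial.transform import Rotation as Ro
def rel(pos,Rt):
    s=bot.observe(); R=Ro.from_euler('xyz',s['tool_rot'])
    t=R.inv().apply(np.array(pos)-s['position'])*1e3; r=np.degrees((R.inv()*Rt).as_rotvec())
    return t,r,s
def tool(yaw,tilt=0,lyaw=-11):
    ax=np.array([-np.sin(np.radians(lyaw)),np.cos(np.radians(lyaw)),0]) # locker y
    return Ro.from_rotvec(-np.radians(tilt)*ax)*Ro.from_euler('xyz',[180,0,yaw],degrees=True)
if __name__=='__main__':
    a=[float(x) for x in sys.argv[1:]]
    t,r,s=rel(np.array(a[:3])/1e3,tool(a[3],a[4] if len(a)>4 else 0))
    print('t',t.round(1),'r',r.round(2),'clk',round(s['clock'],2),'F',s['force'].round(1),'w',round(s['grip_width']*1e3,1),'pos',(s['position']*1e3).round(1))
E
python3 g.py 453 -15 200 133
python3 - <<'E'
from h import *
ps,M=pickle.load(open('m0.pkl','rb'))
for nm,uv,z in [('brownL',(243,298),.03),('brownR',(373,264),.03),('bottletop',(393,173),.19),('tape',(433,244),.098),('cartonFL',(292,146),.26),('cartonFR',(328,148),.26)]:
    w=onz(ps['top'],uv,z); d=w-[.603,.021,0]; c,s=np.cos(np.radians(-11)),np.sin(np.radians(-11))
    print(nm,w.round(3),'local',(np.array([c*d[0]+s*d[1],-s*d[0]+c*d[1]])).round(3))
E
```

```text
t [ 435.5 -499.3   31.3] r [   0.    -0.  -118.8] clk 1.5 F [0.3 0.  0.3] w 85.3 pos [ 153.3 -605.9  231.3]
brownL [0.274 0.206 0.03 ] local [-0.358  0.118]
brownR [ 0.386 -0.208  0.03 ] local [-0.17  -0.266]
bottletop [ 0.654 -0.23   0.19 ] local [ 0.097 -0.236]
tape [ 0.452 -0.375  0.098] local [-0.072 -0.418]
cartonFL [0.712 0.061 0.26 ] local [0.099 0.06 ]
cartonFR [ 0.708 -0.036  0.26 ] local [ 0.114 -0.036]
```

```bash
python3 -m creep '[{"tx":240,"ty":-250,"tz":20,"rz":-60},{"tx":240,"ty":-250,"tz":20,"rz":-60},{"tx":240,"ty":-250,"tz":20,"rz":-60},{"tx":240,"ty":-250,"tz":20,"rz":-60},{"tx":240,"ty":-250,"tz":20,"rz":-60},{"tx":240,"ty":-250,"tz":20,"rz":-60},{"tx":240,"ty":-250,"tz":20,"rz":-60},{"tx":240,"ty":-250,"tz":20,"rz":-60}]' 40; python3 g.py 453 -15 180 133
```

```text
t [ 435.5 -499.3   51.3] r [   0.    -0.  -118.8] clk 1.5 F [0.3 0.  0.3] w 85.3 pos [ 153.3 -605.9  231.3]schema error: expected keys rx, ry, rz, tx, ty, tz, hand
```

```bash
python3 -m creep '[{"rx":0,"ry":0,"rz":-60,"tx":240,"ty":-250,"tz":20,"hand":-1},{"rx":0,"ry":0,"rz":-60,"tx":240,"ty":-250,"tz":20,"hand":-1},{"rx":0,"ry":0,"rz":-60,"tx":240,"ty":-250,"tz":20,"hand":-1},{"rx":0,"ry":0,"rz":-60,"tx":240,"ty":-250,"tz":20,"hand":-1},{"rx":0,"ry":0,"rz":-60,"tx":240,"ty":-250,"tz":20,"hand":-1},{"rx":0,"ry":0,"rz":-60,"tx":240,"ty":-250,"tz":20,"hand":-1},{"rx":0,"ry":0,"rz":-60,"tx":240,"ty":-250,"tz":20,"hand":-1},{"rx":0,"ry":0,"rz":-60,"tx":240,"ty":-250,"tz":20,"hand":-1}]' 40; python3 g.py 453 -15 180 133
```

```text
clock: 2.3
position: [0.3273, -0.3002, 0.2115]
tool_rot: [3.141, -0.001, 1.307]
force: [-0.7, -0.9, 0.5]
grip_width: 0.0856
t [308.1  47.1  31.9] r [ 7.00e-02 -3.00e-02 -5.81e+01] clk 2.3 F [-0.7 -0.9  0.5] w 85.6 pos [ 327.3 -300.2  211.5]
```

```bash
python3 -m creep '[{"rx":0,"ry":0,"rz":-58,"tx":308,"ty":47,"tz":32,"hand":-1},{"rx":0,"ry":0,"rz":-58,"tx":308,"ty":47,"tz":32,"hand":-1},{"rx":0,"ry":0,"rz":-58,"tx":308,"ty":47,"tz":32,"hand":-1},{"rx":0,"ry":0,"rz":-58,"tx":308,"ty":47,"tz":32,"hand":-1},{"rx":0,"ry":0,"rz":-58,"tx":308,"ty":47,"tz":32,"hand":-1},{"rx":0,"ry":0,"rz":-58,"tx":308,"ty":47,"tz":32,"hand":-1},{"rx":0,"ry":0,"rz":-58,"tx":308,"ty":47,"tz":32,"hand":-1},{"rx":0,"ry":0,"rz":-58,"tx":308,"ty":47,"tz":32,"hand":-1}]' 40; python3 g.py 453 -15 13 133
python3 - <<'E'
from ov import *
p=cam('top','t1.png'); q=cam('side','s1.png'); pickle.dump((p,q),open('p1.pkl','wb'))
a=cv2.resize(p['pixels'][180:300,240:400],(400,300)); b=cv2.resize(q['pixels'][160:280,240:400],(400,300)); cv2.imwrite('pics/c1.png',np.hstack([a,b]))
E
```

```text
clock: 3.1
position: [0.4544, -0.0192, 0.1791]
tool_rot: [3.141, -0.001, 2.313]
force: [-0.3, -1.0, 0.3]
grip_width: 0.0854
t [  3.8   1.7 166.1] r [ 0.05 -0.05 -0.47] clk 3.1 F [-0.3 -1.   0.3] w 85.4 pos [454.4 -19.2 179.1]
```

View pics/c1.png

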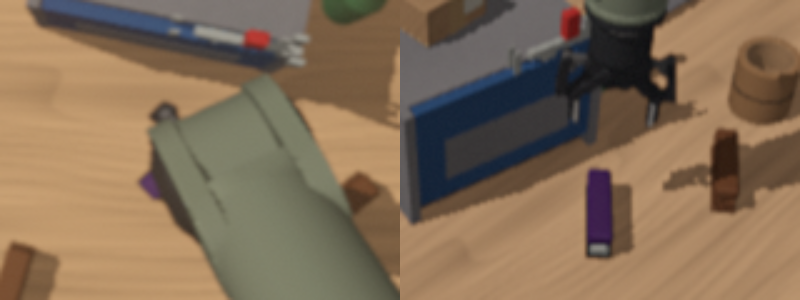

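The gripper is open above the purple stapler (side crop about (598,212), with brown look-alikes to the right and lower left). I'm descending on the purple one.

```bash
python3 -m creep '[{"rx":0,"ry":0,"rz":0,"tx":4,"ty":2,"tz":50,"hand":-1},{"rx":0,"ry":0,"rz":0,"tx":4,"ty":2,"tz":100,"hand":-1},{"rx":0,"ry":0,"rz":0,"tx":4,"ty":2,"tz":140,"hand":-1},{"rx":0,"ry":0,"rz":0,"tx":4,"ty":2,"tz":166,"hand":-1},{"rx":0,"ry":0,"rz":0,"tx":4,"ty":2,"tz":166,"hand":0.9},{"rx":0,"ry":0,"rz":0,"tx":4,"ty":2,"tz":166,"hand":0.9},{"rx":0,"ry":0,"rz":0,"tx":4,"ty":2,"tz":166,"hand":0.9},{"rx":0,"ry":0,"rz":0,"tx":4,"ty":2,"tz":166,"hand":0.9}]' 40; python3 g.py 453 -15 13 133
```

```text
clock: 4.0
position: [0.4535, -0.0174, 0.0149]
tool_rot: [3.14, 0.002, 2.306]
force: [-0.9, -0.1, 16.0]
grip_width: 0.0336
t [2.1 1.2 1.9] r [ 0.09  0.12 -0.88] clk 4.0 F [-0.9 -0.1 16. ] w 33.6 pos [453.5 -17.4  14.9]
```

```bash
python3 -m creep '[{"rx":0,"ry":0,"rz":0,"tx":0,"ty":0,"tz":-15,"hand":0.9},{"rx":0,"ry":0,"rz":0,"tx":0,"ty":0,"tz":-50,"hand":0.9},{"rx":0,"ry":0,"rz":0,"tx":0,"ty":0,"tz":-90,"hand":0.9},{"rx":0,"ry":0,"rz":0,"tx":0,"ty":0,"tz":-110,"hand":0.9}]' 40; python3 g.py 435 361 120 176
```

```text
clock: 4.4
position: [0.4533, -0.0171, 0.1269]
tool_rot: [3.139, 0.003, 2.306]
force: [0.4, -0.5, -2.2]
grip_width: 0.0338
t [292.6 240.1   6.7] r [  0.07   0.2  -43.85] clk 4.4 F [ 0.4 -0.5 -2.2] w 33.8 pos [453.3 -17.1 126.9]
```

```bash
python3 -m creep '[{"rx":0,"ry":0,"rz":-6,"tx":25,"ty":20,"tz":5,"hand":0.9},{"rx":0,"ry":0,"rz":-12,"tx":62,"ty":50,"tz":5,"hand":0.9},{"rx":0,"ry":0,"rz":-19,"tx":98,"ty":80,"tz":5,"hand":0.9},{"rx":0,"ry":0,"rz":-25,"tx":135,"ty":110,"tz":5,"hand":0.9},{"rx":0,"ry":0,"rz":-32,"tx":172,"ty":140,"tz":5,"hand":0.9},{"rx":0,"ry":0,"rz":-38,"tx":208,"ty":170,"tz":5,"hand":0.9},{"rx":0,"ry":0,"rz":-44,"tx":245,"ty":200,"tz":5,"hand":0.9},{"rx":0,"ry":0,"rz":-44,"tx":275,"ty":225,"tz":5,"hand":0.9}]' 40; python3 g.py 435 361 19 176
```

```text
clock: 5.2
position: [0.4343, 0.3403, 0.1196]
tool_rot: [3.14, 0.001, 3.079]
force: [0.9, 0.2, -2.5]
grip_width: 0.0339
t [  0.7  20.6 100.6] r [0.07 0.05 0.42] clk 5.2 F [ 0.9  0.2 -2.5] w 33.9 pos [434.3 340.3 119.6]
```

```bash
python3 -m creep '[{"rx":0,"ry":0,"rz":0,"tx":1,"ty":20,"tz":10,"hand":0.9},{"rx":0,"ry":0,"rz":0,"tx":1,"ty":20,"tz":40,"hand":0.9},{"rx":0,"ry":0,"rz":0,"tx":1,"ty":20,"tz":70,"hand":0.9},{"rx":0,"ry":0,"rz":0,"tx":1,"ty":20,"tz":88,"hand":0.9},{"rx":0,"ry":0,"rz":0,"tx":1,"ty":20,"tz":96,"hand":0.9},{"rx":0,"ry":0,"rz":0,"tx":1,"ty":20,"tz":99,"hand":0.9},{"rx":0,"ry":0,"rz":0,"tx":1,"ty":20,"tz":100,"hand":0.9}]' 40; python3 g.py 435 361 19 176
```

```text
clock: 5.9
position: [0.4353, 0.3583, 0.0192]
tool_rot: [3.141, 0.001, 3.075]
force: [-0.1, 0.3, -1.3]
grip_width: 0.0333
t [0.5 2.7 0.2] r [0.04 0.05 0.17] clk 5.9 F [-0.1  0.3 -1.3] w 33.3 pos [435.3 358.3  19.2]
```

Run:
```python
from ov import *
p=cam('top'); q=cam('side'); pickle.dump((p,q),open('p1.pkl','wb'))
a=cv2.resize(p['pixels'][190:310,140:300],(400,300)); b=cv2.resize(q['pixels'][240:390,160:310],(400,400))[:400]; a=cv2.copyMakeBorder(a,0,100,0,0,0); cv2.imwrite('pics/c2.png',np.hstack([a,b]))
```

```text
(no output)
```

View pics/c2.png

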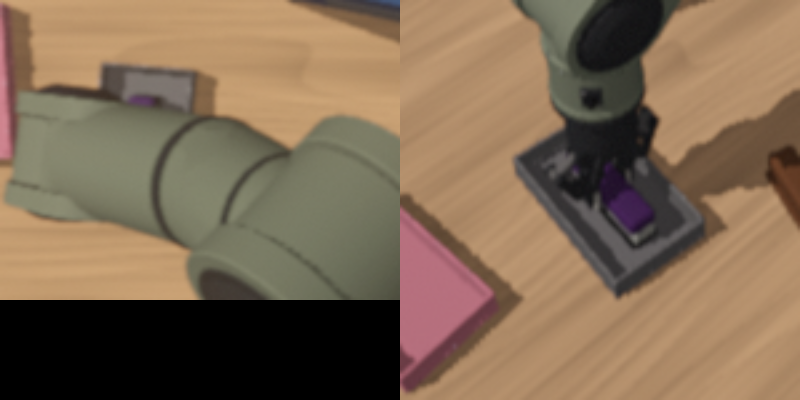

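The stapler (purple, side crop about (630,210)) is low inside the grey tray, aligned with it. I'll lower it 2 mm more, release partly, and lift.

```bash
python3 -m creep '[{"rx":0,"ry":0,"rz":0,"tx":0,"ty":1,"tz":2,"hand":0.9},{"rx":0,"ry":0,"rz":0,"tx":0,"ty":1,"tz":2,"hand":0.1},{"rx":0,"ry":0,"rz":0,"tx":0,"ty":1,"tz":1,"hand":-0.1},{"rx":0,"ry":0,"rz":0,"tx":0,"ty":1,"tz":0,"hand":-0.2},{"rx":0,"ry":0,"rz":0,"tx":0,"ty":1,"tz":-10,"hand":-0.2},{"rx":0,"ry":0,"rz":0,"tx":0,"ty":1,"tz":-40,"hand":-0.2},{"rx":0,"ry":0,"rz":0,"tx":0,"ty":1,"tz":-90,"hand":-0.2},{"rx":0,"ry":0,"rz":0,"tx":0,"ty":1,"tz":-140,"hand":-0.2}]' 40
```

```text
clock: 6.8
position: [0.4342, 0.359, 0.1604]
tool_rot: [-3.141, -0.001, 3.076]
force: [0.9, 0.5, 0.3]
grip_width: 0.0516
```

```bash
cat > lf.py <<'E'
# locker-frame targets: lx ly lz(mm) toolyaw tilt
import sys
from g import *
def L2W(l,o=(603,21),yaw=-11):
    c,s=np.cos(np.radians(yaw)),np.sin(np.radians(yaw)); return np.array([o[0]+c*l[0]-s*l[1],o[1]+s*l[0]+c*l[1],l[2]])
if __name__=='__main__':
    a=[float(x) for x in sys.argv[1:]]
    w=L2W(a[:3]); t,r,s=rel(w/1e3,tool(a[3],a[4] if len(a)>4 else 0))
    d=s['position'][:2]*1e3-[603,21]; c,sn=np.cos(np.radians(-11)),np.sin(np.radians(-11))
    print('t',t.round(1),'r',r.round(2),'clk',round(s['clock'],2),'F',s['force'].round(1),'w',round(s['grip_width']*1e3,1),'nowL',np.round([c*d[0]+sn*d[1],-sn*d[0]+c*d[1],s['position'][2]*1e3],1), 'F_L',np.round([c*s['force'][0]+sn*s['force'][1],-sn*s['force'][0]+c*s['force'][1]],1),'q',s['qpos'].round(2))
E
python3 lf.py 0 -100 300 79
```

```text
t [-177.8 -425.4 -139.7] r [-7.000e-02 -4.000e-02  9.724e+01] clk 6.8 F [0.9 0.5 0.3] w 51.6 nowL [-230.2  299.5  160.4] F_L [0.8 0.7] q [-0.2   0.65 -0.86  1.8   0.58  0.97  0.2 ]
```

```bash
python3 -m creep '[{"rx":0,"ry":0,"rz":8,"tx":0,"ty":-10,"tz":-45,"hand":-0.2},{"rx":0,"ry":0,"rz":16,"tx":0,"ty":-30,"tz":-85,"hand":-0.2},{"rx":0,"ry":0,"rz":24,"tx":-10,"ty":-60,"tz":-120,"hand":-0.2},{"rx":0,"ry":0,"rz":32,"tx":-20,"ty":-100,"tz":-140,"hand":-0.2},{"rx":0,"ry":0,"rz":40,"tx":-40,"ty":-145,"tz":-140,"hand":-0.2},{"rx":0,"ry":0,"rz":48,"tx":-60,"ty":-190,"tz":-140,"hand":-0.2},{"rx":0,"ry":0,"rz":56,"tx":-80,"ty":-235,"tz":-140,"hand":-0.2},{"rx":0,"ry":0,"rz":64,"tx":-100,"ty":-275,"tz":-140,"hand":-0.2}]' 40
python3 lf.py 0 -100 300 79
```

```text
clock: 7.6
position: [0.5165, 0.0757, 0.2993]
tool_rot: [3.141, 0.0, 1.952]
force: [0.6, 0.9, -0.1]
grip_width: 0.051
t [-167.     5.6   -0.6] r [5.000e-02 1.000e-02 3.285e+01] clk 7.6 F [ 0.6  0.9 -0.1] w 51.0 nowL [-95.3  37.2 299.3] F_L [0.4 1. ] q [ 0.25  0.34 -0.66  1.76  0.23  1.12 -0.1 ]
```

Run:
```python
from ov import *
q=cam('side'); p=cam('top'); pickle.dump((p,q),open('p2.pkl','wb'))
a=cv2.resize(p['pixels'][90:300,160:440],(400,300)); b=cv2.resize(q['pixels'][130:360,180:350],(400,541)); a=cv2.copyMakeBorder(a,0,241,0,0,0); cv2.imwrite('pics/c3.png',np.hstack([a,b]))
T=box(-.1,.1,-.06,.06,0,.035)
```

```text
(no output)
```

View pics/c3.png

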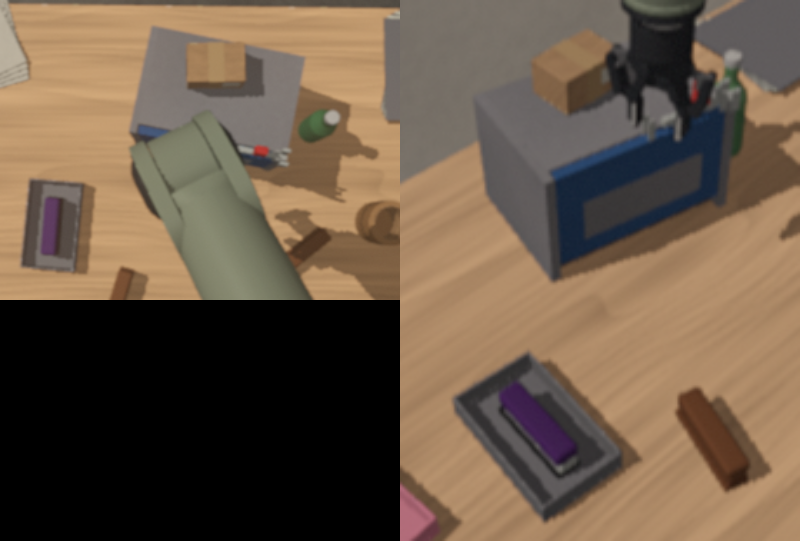

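The stapler stands upright in the middle of the grey tray (top crop (52,227), side crop (538,425)). Next I'll measure the knob.

```bash
python3 - <<'E'
from h import *
from lf import L2W
ps,M=pickle.load(open('m0.pkl','rb'))
P=box(-.008,.008,-.112,-.088,.225,.267)
for n,(a,b,c,d) in dict(top=(185,210,330,360),side=(155,180,295,320)).items():
    im=ps[n]['pixels'][a:b,c:d].astype(float); m=np.zeros((420,560)); 
    w=np.clip((im[...,2]-1.8*np.maximum(im[...,1],im[...,0]))/60,0,1); m[a:b,c:d]=w
    y,x=np.nonzero(m>.1); ww=m[y,x]; cen=(np.array([(x*ww).sum(),(y*ww).sum()])/ww.sum()).round(2)
    for o in [(603,21),(606,17),(603,18),(606,21)]:
        X=place(P,o[0]/1e3,o[1]/1e3,np.radians(-11)); h=hullmask(ps[n],X); yy,xx=np.nonzero(h); hw=h[yy,xx]
        print(n,o,'obs',cen,m.sum().round(1),'pred',((xx*hw).sum()/hw.sum()).round(2),((yy*hw).sum()/hw.sum()).round(2),h.sum().round(1))
E
python3 lf.py 0 -100 290 79
```

```text
top (603, 21) obs [342.36 195.11] 48.0 pred 342.82 194.69 88.3
top (606, 17) obs [342.36 195.11] 48.0 pred 344.27 193.55 88.6
top (603, 18) obs [342.36 195.11] 48.0 pred 343.91 194.7 88.3
top (606, 21) obs [342.36 195.11] 48.0 pred 342.78 193.54 88.5
side (603, 21) obs [307.6  168.71] 68.1 pred 307.61 168.14 116.1
side (606, 17) obs [307.6  168.71] 68.1 pred 307.83 167.21 115.8
side (603, 18) obs [307.6  168.71] 68.1 pred 308.27 167.75 115.9
side (606, 21) obs [307.6  168.71] 68.1 pred 306.99 167.72 115.4
t [-163.2    6.7    8.9] r [1.000e-02 1.000e-01 3.248e+01] clk 7.7 F [-0.8  0.5 -0.1] w 51.4 nowL [-93.4  34.1 298.6] F_L [-0.9  0.4] q [ 0.25  0.34 -0.65  1.76  0.23  1.12 -0.1 ]
```

```bash
python3 -m creep '[{"rx":0,"ry":0,"rz":8,"tx":-40,"ty":1,"tz":0,"hand":-0.2},{"rx":0,"ry":0,"rz":16,"tx":-80,"ty":3,"tz":0,"hand":-0.2},{"rx":0,"ry":0,"rz":24,"tx":-120,"ty":5,"tz":0,"hand":-0.2},{"rx":0,"ry":0,"rz":32,"tx":-155,"ty":6,"tz":0,"hand":-0.2},{"rx":0,"ry":0,"rz":32.5,"tx":-163,"ty":7,"tz":0,"hand":-0.2},{"rx":0,"ry":0,"rz":32.5,"tx":-163,"ty":7,"tz":5,"hand":-0.2}]' 40; python3 lf.py -1 -100 233 79
```

```text
clock: 8.3
position: [0.5848, -0.0705, 0.2938]
tool_rot: [3.141, -0.001, 1.391]
force: [-0.0, 1.4, 0.2]
grip_width: 0.0514
t [-6.7 -0.7 60.8] r [ 0.04 -0.04  0.71] clk 8.3 F [-0.   1.4  0.2] w 51.4 nowL [ -0.4 -93.3 293.8] F_L [-0.3  1.4] q [ 0.35  0.44 -0.47  1.61  0.21  1.15 -0.35]
```

```bash
python3 -m creep '[{"rx":0,"ry":0,"rz":0.7,"tx":-5,"ty":-0.5,"tz":5,"hand":-0.2},{"rx":0,"ry":0,"rz":0.7,"tx":-5,"ty":-0.5,"tz":25,"hand":-0.2},{"rx":0,"ry":0,"rz":0.7,"tx":-5,"ty":-0.5,"tz":45,"hand":-0.2},{"rx":0,"ry":0,"rz":0.7,"tx":-5,"ty":-0.5,"tz":60,"hand":-0.2},{"rx":0,"ry":0,"rz":0.7,"tx":-5,"ty":-0.5,"tz":60,"hand":-0.2}]' 40; python3 lf.py -1 -100 233 79
python3 - <<'E'
from ov import *
q=cam('side'); p=cam('top'); pickle.dump((p,q),open('p2.pkl','wb'))
a=cv2.resize(p['pixels'][140:230,300:400],(400,360)); b=cv2.resize(q['pixels'][110:200,260:360],(400,360)); cv2.imwrite('pics/c4.png',np.hstack([a,b]))
E
```

```text
clock: 8.8
position: [0.5817, -0.0738, 0.2316]
tool_rot: [-3.138, -0.0, 1.381]
force: [-0.5, 0.4, 0.3]
grip_width: 0.0511
t [-2.8  1.8 -1.4] r [-0.18 -0.01  0.14] clk 8.8 F [-0.5  0.4  0.3] w 51.1 nowL [ -2.8 -97.2 231.6] F_L [-0.6  0.3] q [ 0.35  0.49 -0.45  1.69  0.24  1.02 -0.38]
```

View pics/c4.png

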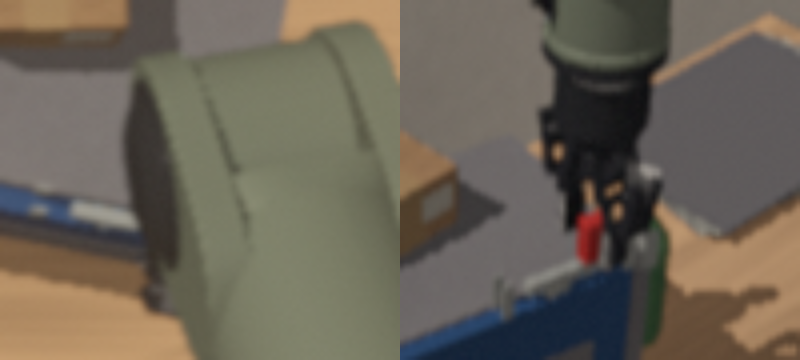

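The red knob sits between the open fingers (side crop about (588,238)). Closing.

```bash
python3 -m creep '[{"rx":0,"ry":0,"rz":0,"tx":-2,"ty":1,"tz":-1,"hand":0.9},{"rx":0,"ry":0,"rz":0,"tx":-2,"ty":1,"tz":-1,"hand":0.9},{"rx":0,"ry":0,"rz":0,"tx":-2,"ty":1,"tz":-1,"hand":0.9},{"rx":0,"ry":0,"rz":0,"tx":-2,"ty":1,"tz":-1,"hand":0.9},{"rx":0,"ry":0,"rz":0,"tx":-2,"ty":1,"tz":-1,"hand":0.9}]' 30; python3 lf.py 0 -100 233 79
```

```text
clock: 9.4
position: [0.584, -0.0774, 0.2349]
tool_rot: [3.141, 0.0, 1.379]
force: [-0.0, -0.5, 6.9]
grip_width: 0.0154
t [ 0.2 -0.1  1.9] r [ 0.06  0.   -0.02] clk 9.4 F [-0.  -0.5  6.9] w 15.4 nowL [ 1.000e-01 -1.002e+02  2.349e+02] F_L [ 0.1 -0.5] q [ 0.35  0.49 -0.45  1.68  0.24  1.03 -0.37]
```

```bash
python3 -m creep '[{"rx":0,"ry":0,"rz":0,"tx":0,"ty":0,"tz":-6,"hand":0.9},{"rx":0,"ry":0,"rz":0,"tx":0,"ty":0,"tz":-13,"hand":0.9},{"rx":0,"ry":0,"rz":0,"tx":0,"ty":0,"tz":-15,"hand":0.9},{"rx":0,"ry":0,"rz":0,"tx":8,"ty":0,"tz":-15,"hand":0.9},{"rx":0,"ry":0,"rz":0,"tx":18,"ty":0,"tz":-15,"hand":0.9},{"rx":0,"ry":0,"rz":0,"tx":28,"ty":0,"tz":-15,"hand":0.9},{"rx":0,"ry":0,"rz":0,"tx":36,"ty":0,"tz":-15,"hand":0.9},{"rx":0,"ry":0,"rz":0,"tx":36,"ty":0,"tz":-15,"hand":0.9}]' 40; python3 lf.py 0 -64 234 79
```

```text
clock: 10.2
position: [0.5909, -0.0399, 0.2493]
tool_rot: [3.141, -0.001, 1.381]
force: [1.8, 1.3, -2.0]
grip_width: 0.0153
t [-1.9  0.2 15.3] r [ 0.01 -0.05  0.12] clk 10.2 F [ 1.8  1.3 -2. ] w 15.3 nowL [-2.000e-01 -6.210e+01  2.493e+02] F_L [1.5 1.6] q [ 0.29  0.48 -0.46  1.65  0.24  1.06 -0.43]
```

```bash
python3 -m creep '[{"rx":0,"ry":0,"rz":0,"tx":0,"ty":0,"tz":7,"hand":0.9},{"rx":0,"ry":0,"rz":0,"tx":0,"ty":0,"tz":14,"hand":0.9},{"rx":0,"ry":0,"rz":0,"tx":0,"ty":0,"tz":14,"hand":0.9}]' 40
python3 - <<'E'
from g import *
from lf import L2W
for th in (.1,.2,.29):
    rr=204.; w=L2W([-rr*np.sin(th),-63,30+rr*np.cos(th)])
    t,r,s=rel(w/1e3,tool(79,np.degrees(th))); print(th,t.round(1),r.round(1),s['position'].round(4),s['force'].round(1))
q=cam('side'); 
b=cv2.resize(q['pixels'][110:260,200:360],(640,600),interpolation=3); cv2.imwrite('pics/c5.png',b)
E
```

```text
clock: 10.5
position: [0.5907, -0.0421, 0.235]
tool_rot: [3.141, -0.0, 1.378]
force: [-0.1, 2.5, 6.2]
grip_width: 0.0153
0.1 [  1.3 -20.3   2. ] [-5.7 -0.  -0. ] [ 0.5907 -0.0421  0.235 ] [-0.1  2.5  6.2]
0.2 [  1.3 -40.5   5. ] [-11.4  -0.   -0. ] [ 0.5907 -0.0421  0.235 ] [-0.1  2.5  6.2]
0.29 [  1.2 -58.3   9.5] [-16.6  -0.   -0. ] [ 0.5907 -0.0421  0.235 ] [-0.1  2.5  6.2]
```

View pics/c5.png

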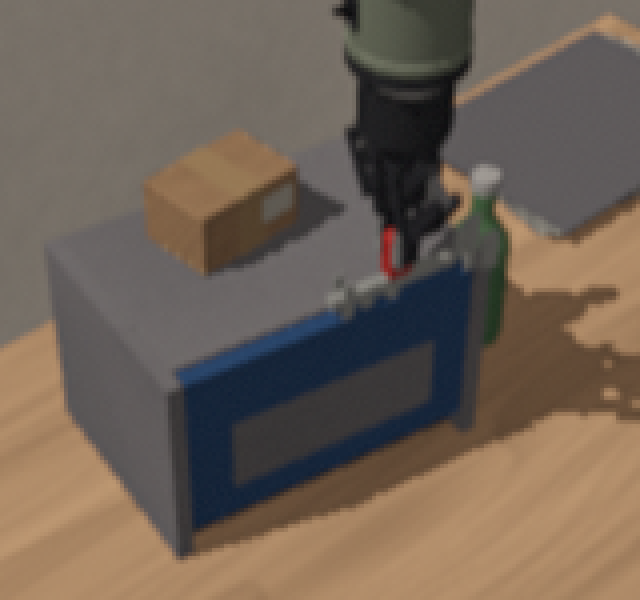

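The bolt is drawn left: the knob is at side crop (397,252), and the bar end passes the guide at (340,300). Now I'll draw the flap out along its arc.

```bash
python3 -m creep '[{"rx":-1.5,"ry":0,"rz":0,"tx":0,"ty":-5,"tz":0,"hand":0.9},{"rx":-4,"ry":0,"rz":0,"tx":0,"ty":-14,"tz":0.5,"hand":0.9},{"rx":-7,"ry":0,"rz":0,"tx":0,"ty":-25,"tz":1.5,"hand":0.9},{"rx":-10,"ry":0,"rz":0,"tx":0,"ty":-36,"tz":3,"hand":0.9},{"rx":-13,"ry":0,"rz":0,"tx":0,"ty":-46,"tz":5,"hand":0.9},{"rx":-15,"ry":0,"rz":0,"tx":0,"ty":-53,"tz":7,"hand":0.9},{"rx":-16.5,"ry":0,"rz":0,"tx":0,"ty":-58,"tz":8,"hand":0.9},{"rx":-16.5,"ry":0,"rz":0,"tx":0,"ty":-58,"tz":8,"hand":0.9}]' 40
python3 - <<'E'
from g import *
s=bot.observe(); print(s['force'].round(1),s['grip_width'],s['qpos'].round(2))
q=cam('side'); 
b=cv2.resize(q['pixels'][110:260,200:360],(640,600),interpolation=3); cv2.imwrite('pics/c6.png',b)
E
```

```text
clock: 11.35
position: [0.5325, -0.0311, 0.2269]
tool_rot: [2.854, 0.001, 1.379]
force: [-1.5, 0.1, -1.9]
grip_width: 0.0153
[-1.5  0.1 -1.9] 0.01531908051710143 [ 0.26  0.28 -0.43  2.06  0.39  0.58 -0.63]
```

View pics/c6.png

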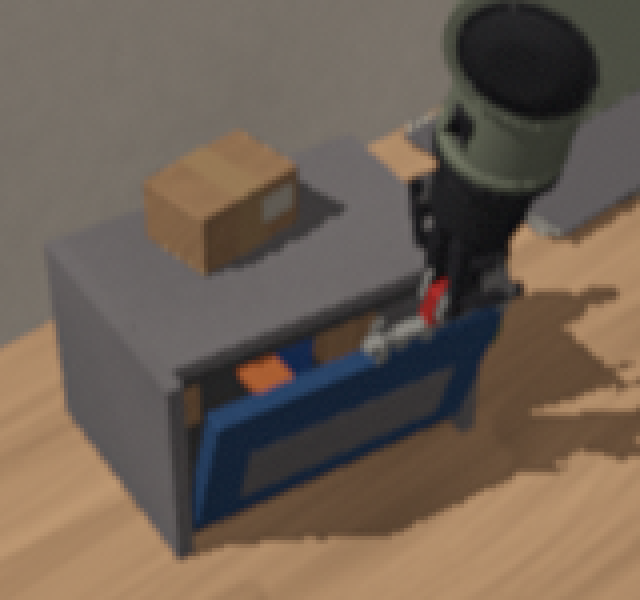

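Flap drawn to the catch; the orange arm shows in the gap at crop (265,375). I'll release the knob and back out along the tilted tool axis.

```bash
python3 -m creep '[{"rx":0,"ry":0,"rz":0,"tx":0,"ty":0,"tz":0,"hand":-0.1},{"rx":0,"ry":0,"rz":0,"tx":0,"ty":0,"tz":0,"hand":-0.1},{"rx":0,"ry":0,"rz":0,"tx":0,"ty":0,"tz":-2,"hand":-0.1},{"rx":0,"ry":0,"rz":0,"tx":0,"ty":0,"tz":-20,"hand":-0.1},{"rx":0,"ry":0,"rz":0,"tx":0,"ty":0,"tz":-50,"hand":-0.1},{"rx":0,"ry":0,"rz":0,"tx":0,"ty":0,"tz":-80,"hand":-0.1}]' 40; python3 lf.py -12 65 250 79
```

```text
clock: 12.0
position: [0.5109, -0.0262, 0.3047]
tool_rot: [2.855, -0.0, 1.379]
force: [0.0, -1.4, -0.0]
grip_width: 0.0473
t [128.9  51.1  72.2] r [ 1.642e+01 -3.000e-02  1.000e-02] clk 12.0 F [ 0.  -1.4 -0. ] w 47.3 nowL [-81.4 -63.9 304.7] F_L [ 0.3 -1.4] q [ 0.32  0.14 -0.49  2.01  0.24  0.75 -0.5 ]
```

```bash
python3 -m creep '[{"rx":4,"ry":0,"rz":0,"tx":30,"ty":5,"tz":0,"hand":0.95},{"rx":8,"ry":0,"rz":0,"tx":65,"ty":20,"tz":10,"hand":0.95},{"rx":12,"ry":0,"rz":0,"tx":100,"ty":35,"tz":30,"hand":0.95},{"rx":16.4,"ry":0,"rz":0,"tx":129,"ty":51,"tz":50,"hand":0.95},{"rx":16.4,"ry":0,"rz":0,"tx":129,"ty":51,"tz":72,"hand":0.95},{"rx":16.4,"ry":0,"rz":0,"tx":129,"ty":51,"tz":72,"hand":0.95}]' 40; python3 lf.py -12 65 178 79
python3 - <<'E'
from ov import *
from lf import L2W
q=cam('side'); p=cam('top'); pickle.dump((p,q),open('p3.pkl','wb'))
def pt(f,th,): return L2W([f[0]*np.cos(th)-f[2]*np.sin(th),f[1],30+f[2]*np.cos(th)+f[0]*np.sin(th)])/1e3
for th in (.27,.29,.31):
    print(th,[proj(q,pt(f,th)).round(1).tolist()[0] for f in [(9,139,170),(9,-139,170),(-9,139,170),(31,65,143),(31,48,143),(31,82,143)]])
b=cv2.resize(q['pixels'][110:260,200:360],(640,600),interpolation=3); cv2.imwrite('pics/c7.png',b)
E
```

```text
clock: 12.6
position: [0.6037, 0.087, 0.2461]
tool_rot: [-3.138, 0.001, 1.379]
force: [-0.9, -0.6, -0.5]
grip_width: 0.002
t [ 0.1  0.2 68.1] r [-0.19  0.05  0.03] clk 12.6 F [-0.9 -0.6 -0.5] w 2.0 nowL [-11.9  64.9 246.1] F_L [-0.8 -0.8] q [ 0.1   0.52 -0.51  1.6   0.28  1.09 -0.67]
0.27 [[250.3, 212.1], [322.4, 181.9], [253.1, 216.6], [266.1, 203.1], [270.6, 201.2], [261.6, 205.0]]
0.29 [[250.8, 212.9], [323.0, 182.6], [253.7, 217.5], [266.6, 203.7], [271.0, 201.8], [262.0, 205.5]]
0.31 [[251.4, 213.8], [323.6, 183.3], [254.2, 218.3], [267.0, 204.2], [271.5, 202.4], [262.5, 206.1]]
```

View pics/c7.png

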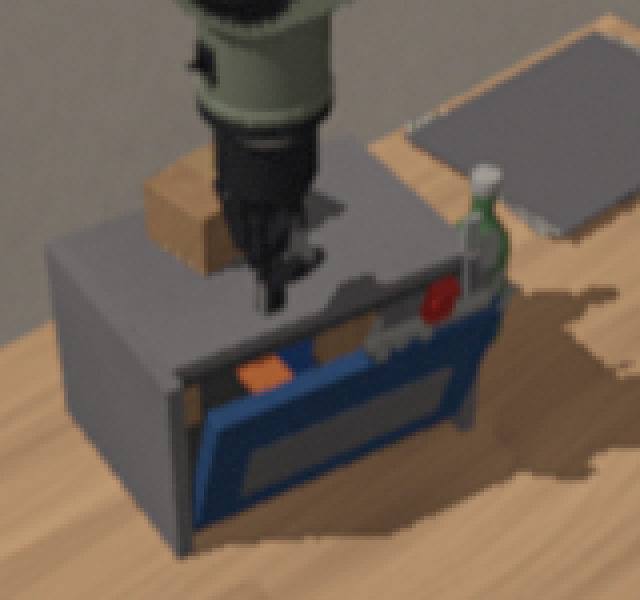

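The flap top corner (crop (208,412)) and catch arm ((265,375)) match the prediction for 0.29 to 0.30 rad. Going down through the gap.

```bash
python3 -m creep '[{"rx":0,"ry":0,"rz":0,"tx":0,"ty":0,"tz":20,"hand":0.95},{"rx":0,"ry":0,"rz":0,"tx":0,"ty":0,"tz":40,"hand":0.95},{"rx":0,"ry":0,"rz":0,"tx":0,"ty":0,"tz":55,"hand":0.95},{"rx":0,"ry":0,"rz":0,"tx":0,"ty":0,"tz":64,"hand":0.95},{"rx":0,"ry":0,"rz":0,"tx":0,"ty":0,"tz":68,"hand":0.95}]' 40; python3 lf.py -12 65 164 79
```

```text
clock: 13.2
position: [0.6041, 0.0866, 0.1816]
tool_rot: [3.14, 0.0, 1.379]
force: [0.2, 0.2, 0.9]
grip_width: 0.0025
t [ 0.4 -0.6 17.6] r [ 0.12  0.01 -0.02] clk 13.2 F [0.2 0.2 0.9] w 2.5 nowL [-11.5  64.6 181.6] F_L [0.2 0.2] q [ 0.09  0.59 -0.48  1.67  0.32  0.96 -0.71]
```

```bash
python3 -m creep '[{"rx":0,"ry":0,"rz":0,"tx":0,"ty":0,"tz":6,"hand":0.95},{"rx":0,"ry":0,"rz":0,"tx":0,"ty":0,"tz":12,"hand":0.95},{"rx":0,"ry":0,"rz":0,"tx":0,"ty":0,"tz":18,"hand":0.95},{"rx":0,"ry":0,"rz":0,"tx":0,"ty":0,"tz":19,"hand":0.95},{"rx":0,"ry":0,"rz":0,"tx":0,"ty":0,"tz":19,"hand":0.95}]' 40; python3 lf.py -12 65 164 79
```

```text
clock: 13.7
position: [0.6044, 0.087, 0.1626]
tool_rot: [3.14, -0.0, 1.379]
force: [0.6, -0.7, 4.7]
grip_width: 0.0024
t [-0.  -0.8 -1.4] r [ 0.11 -0.01 -0.  ] clk 13.7 F [ 0.6 -0.7  4.7] w 2.4 nowL [-11.2  65.  162.6] F_L [ 0.7 -0.6] q [ 0.08  0.61 -0.48  1.69  0.34  0.92 -0.72]
```

```bash
python3 -m creep '[{"rx":0,"ry":0,"rz":0,"tx":0,"ty":-5,"tz":2,"hand":0.95},{"rx":-1,"ry":0,"rz":0,"tx":0,"ty":-9,"tz":2.5,"hand":0.95},{"rx":-3,"ry":0,"rz":0,"tx":0,"ty":-13,"tz":3.5,"hand":0.95},{"rx":-5,"ry":0,"rz":0,"tx":0,"ty":-19,"tz":5,"hand":0.95},{"rx":-8,"ry":0,"rz":0,"tx":0,"ty":-25,"tz":6.5,"hand":0.95},{"rx":-8,"ry":0,"rz":0,"tx":0,"ty":-25,"tz":6.5,"hand":0.95}]' 40; python3 lf.py -48.9 65 152 79 15
python3 - <<'E'
from ov import *
from lf import L2W
q=cam('side'); pickle.dump(q,open('p4.pkl','wb'))
def pt(f,th,): return L2W([f[0]*np.cos(th)-f[2]*np.sin(th),f[1],30+f[2]*np.cos(th)+f[0]*np.sin(th)])/1e3
for th in (.3,.38,.46):
    print(th,[((proj(q,pt(f,th))[0]-[200,110])*4).round().tolist() for f in [(9,139,170),(9,-139,170),(-9,139,170)]])
b=cv2.resize(q['pixels'][110:260,200:360],(640,600),interpolation=3); cv2.imwrite('pics/c8.png',b)
E
```

```text
clock: 14.3
position: [0.5781, 0.0922, 0.1562]
tool_rot: [2.999, 0.001, 1.38]
force: [-2.9, 1.2, 3.0]
grip_width: 0.002
t [ -0.2 -11.3   2.6] r [-6.85  0.01  0.1 ] clk 14.3 F [-2.9  1.2  3. ] w 2.0 nowL [-38.   65.2 156.2] F_L [-3.1  0.6] q [ 0.02  0.52 -0.43  1.88  0.44  0.71 -0.86]
0.3 [[204.0, 413.0], [493.0, 292.0], [216.0, 432.0]]
0.38 [[213.0, 427.0], [502.0, 304.0], [224.0, 446.0]]
0.46 [[221.0, 441.0], [511.0, 317.0], [232.0, 461.0]]
```

View pics/c8.png

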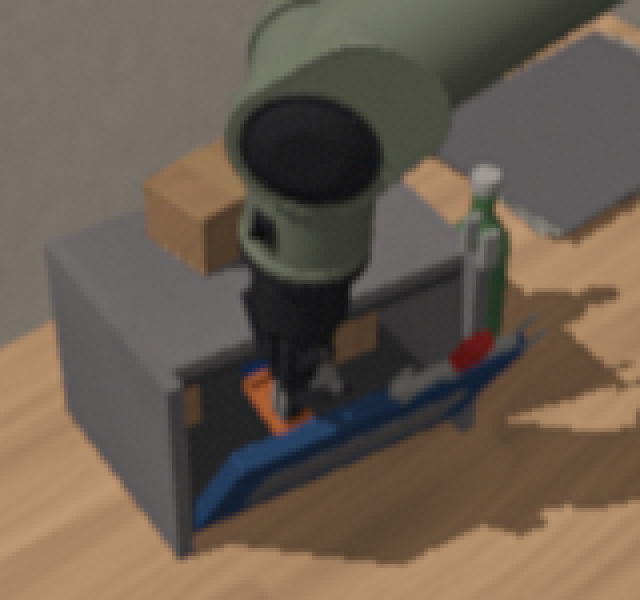

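The flap is past the lip at about 0.5 rad (left top corner at crop (238,452)), with the finger still pressing the orange catch ((285,415)). I'll hold a little longer, then let go and shift to the flap's middle.

```bash
python3 -m creep '[{"rx":-3,"ry":0,"rz":0,"tx":0,"ty":-6,"tz":2,"hand":0.95},{"rx":-5,"ry":0,"rz":0,"tx":0,"ty":-10,"tz":2.5,"hand":0.95},{"rx":-5,"ry":0,"rz":0,"tx":0,"ty":-10,"tz":2.5,"hand":0.95},{"rx":-5,"ry":0,"rz":0,"tx":0,"ty":-8,"tz":-5,"hand":0.95},{"rx":-5,"ry":0,"rz":0,"tx":0,"ty":-6,"tz":-20,"hand":0.95},{"rx":-5,"ry":0,"rz":0,"tx":0,"ty":-4,"tz":-40,"hand":0.95},{"rx":-5,"ry":0,"rz":0,"tx":-35,"ty":-2,"tz":-45,"hand":0.95},{"rx":-5,"ry":0,"rz":0,"tx":-55,"ty":-2,"tz":-45,"hand":0.95}]' 40; python3 lf.py -52 3 155 79
python3 - <<'E'
from ov import *
q=cam('side')
b=cv2.resize(q['pixels'][110:260,200:360],(640,600),interpolation=3); cv2.imwrite('pics/c9.png',b)
E
```

```text
clock: 15.15
position: [0.5618, 0.0372, 0.2016]
tool_rot: [2.913, -0.0, 1.377]
force: [-0.3, 0.0, -1.3]
grip_width: 0.002
t [ -5.1 -18.9  43.5] r [13.12  0.   -0.08] clk 15.15 F [-0.3  0.  -1.3] w 2.0 nowL [-43.5   8.1 201.6] F_L [-0.3 -0. ] q [ 0.11  0.39 -0.43  1.97  0.43  0.65 -0.79]
```

View pics/c9.png

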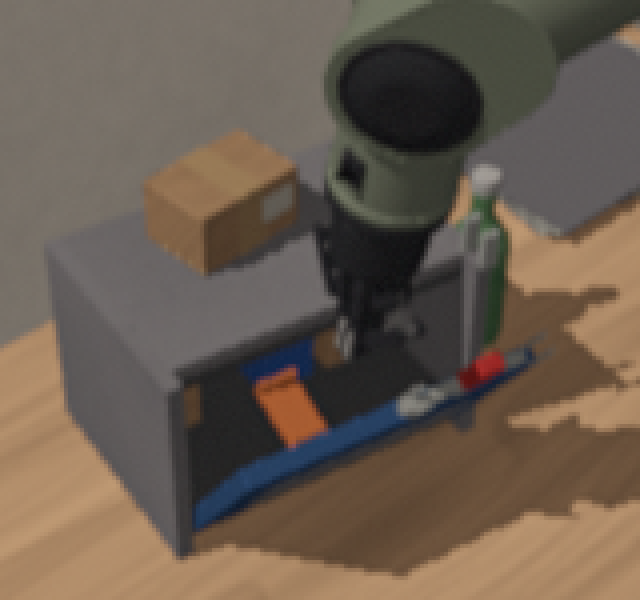

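```bash
python3 -m creep '[{"rx":6,"ry":0,"rz":0,"tx":-4,"ty":-3,"tz":10,"hand":0.95},{"rx":13,"ry":0,"rz":0,"tx":-4,"ty":-12,"tz":28,"hand":0.95},{"rx":13,"ry":0,"rz":0,"tx":-4,"ty":-19,"tz":43,"hand":0.95},{"rx":13,"ry":0,"rz":0,"tx":-4,"ty":-19,"tz":43,"hand":0.95}]' 40; python3 lf.py -81.6 3 134 79;python3 lf.py -114.7 3 89 79;python3 lf.py -127.5 3 42 79
```

```text
clock: 15.6
position: [0.5512, 0.0366, 0.1523]
tool_rot: [-3.139, -0.001, 1.378]
force: [-0.8, 0.0, 0.8]
grip_width: 0.0022
t [ -2.4 -27.8  18.4] r [-0.15 -0.03 -0.07] clk 15.6 F [-0.8  0.   0.8] w 2.2 nowL [-53.8   5.4 152.3] F_L [-0.8 -0.1] q [ 0.17  0.54 -0.47  1.85  0.32  0.83 -0.65]
t [ -2.5 -60.8  63.5] r [-0.15 -0.03 -0.07] clk 15.6 F [-0.8  0.   0.8] w 2.2 nowL [-53.8   5.4 152.3] F_L [-0.8 -0.1] q [ 0.17  0.54 -0.47  1.85  0.32  0.83 -0.65]
t [ -2.5 -73.4 110.5] r [-0.15 -0.03 -0.07] clk 15.6 F [-0.8  0.   0.8] w 2.2 nowL [-53.8   5.4 152.3] F_L [-0.8 -0.1] q [ 0.17  0.54 -0.47  1.85  0.32  0.83 -0.65]
```

```bash
python3 -m creep '[{"rx":0,"ry":0,"rz":0,"tx":0,"ty":-6,"tz":2,"hand":0.95},{"rx":0,"ry":0,"rz":0,"tx":0,"ty":-17,"tz":10,"hand":0.95},{"rx":0,"ry":0,"rz":0,"tx":0,"ty":-28,"tz":18,"hand":0.95},{"rx":0,"ry":0,"rz":0,"tx":0,"ty":-38,"tz":28,"hand":0.95},{"rx":0,"ry":0,"rz":0,"tx":0,"ty":-47,"tz":39,"hand":0.95},{"rx":0,"ry":0,"rz":0,"tx":0,"ty":-54,"tz":51,"hand":0.95},{"rx":0,"ry":0,"rz":0,"tx":0,"ty":-61,"tz":63,"hand":0.95}]' 40; python3 lf.py -125 3 44 79
python3 - <<'E'
from ov import *
q=cam('side')
b=cv2.resize(q['pixels'][130:280,200:360],(640,600),interpolation=3); cv2.imwrite('pics/c10.png',b)
E
```

```text
clock: 16.3
position: [0.492, 0.049, 0.0919]
tool_rot: [3.138, -0.001, 1.379]
force: [0.1, -1.0, -0.1]
grip_width: 0.0021
t [ -3.3 -10.9  47.8] r [ 0.21 -0.03  0.03] clk 16.3 F [ 0.1 -1.  -0.1] w 2.1 nowL [-114.3    6.3   91.9] F_L [ 0.3 -1. ] q [ 0.1   0.56 -0.43  2.04  0.39  0.62 -0.78]
```

View pics/c10.png

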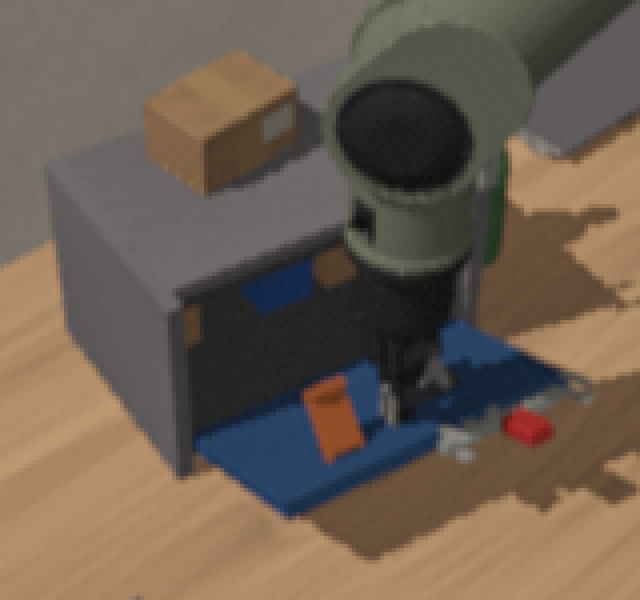

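The flap is coming down, about 1.3 rad, with the catch arm upright and free at (335,418). Pressing the rest of the way.

```bash
python3 -m creep '[{"rx":0,"ry":0,"rz":0,"tx":0,"ty":-4,"tz":12,"hand":0.95},{"rx":0,"ry":0,"rz":0,"tx":0,"ty":-8,"tz":25,"hand":0.95},{"rx":0,"ry":0,"rz":0,"tx":0,"ty":-10,"tz":36,"hand":0.95},{"rx":0,"ry":0,"rz":0,"tx":0,"ty":-11,"tz":44,"hand":0.95},{"rx":0,"ry":0,"rz":0,"tx":0,"ty":-11,"tz":49,"hand":0.95},{"rx":0,"ry":0,"rz":0,"tx":0,"ty":-11,"tz":52,"hand":0.95},{"rx":0,"ry":0,"rz":0,"tx":0,"ty":-11,"tz":52,"hand":0.95}]' 40; python3 lf.py -125 3 40 79
```

```text
clock: 17.05
position: [0.4815, 0.0508, 0.0411]
tool_rot: [3.138, 0.001, 1.379]
force: [-17.4, -2.4, 64.4]
grip_width: 0.0024
t [-3.  -0.   1.1] r [0.19 0.06 0.01] clk 17.05 F [-17.4  -2.4  64.4] w 2.4 nowL [-125.     6.1   41.1] F_L [-16.6  -5.7] q [ 0.04  0.63 -0.36  2.09  0.46  0.49 -0.86]
```

```bash
python3 -m creep '[{"rx":0,"ry":0,"rz":0,"tx":0,"ty":0,"tz":-5,"hand":0.95},{"rx":0,"ry":0,"rz":0,"tx":0,"ty":0,"tz":-40,"hand":0.95},{"rx":0,"ry":0,"rz":0,"tx":0,"ty":0,"tz":-90,"hand":0.95},{"rx":0,"ry":0,"rz":0,"tx":0,"ty":0,"tz":-140,"hand":0.95},{"rx":0,"ry":0,"rz":0,"tx":-40,"ty":0,"tz":-180,"hand":0.95},{"rx":0,"ry":0,"rz":0,"tx":-90,"ty":0,"tz":-200,"hand":0.95},{"rx":0,"ry":0,"rz":0,"tx":-140,"ty":0,"tz":-210,"hand":0.95},{"rx":0,"ry":0,"rz":0,"tx":-190,"ty":0,"tz":-210,"hand":0.95}]' 40
python3 - <<'E'
from ov import *
from lf import L2W
q=cam('side','s9.png'); p=cam('top','t9.png'); pickle.dump((p,q),open('p9.pkl','wb'))
def pt(f,th,): return L2W([f[0]*np.cos(th)-f[2]*np.sin(th),f[1],30+f[2]*np.cos(th)+f[0]*np.sin(th)])/1e3
b=cv2.resize(q['pixels'][130:370,180:360],(600,800),interpolation=3)
s=800/240
for th,c in ((1.45,(0,255,255)),(1.55,(0,255,0))):
    k=(np.array([proj(q,pt(f,th))[0] for f in [(9,139,170),(9,-139,170),(9,-139,20),(9,139,20)]])+.5-[180,130])*s
    cv2.polylines(b,[k.astype(np.int32)],True,c,1)
cv2.imwrite('pics/c11.png',cv2.resize(b,(450,600)))
b=cv2.resize(p['pixels'][90:330,150:450],(750,600),interpolation=3)
for th,c in ((1.45,(0,255,255)),(1.55,(0,255,0))):
    k=(np.array([proj(p,pt(f,th))[0] for f in [(9,139,170),(9,-139,170),(9,-139,20),(9,139,20)]])+.5-[150,90])*2.5
    cv2.polylines(b,[k.astype(np.int32)],True,c,1)
cv2.imwrite('pics/c12.png',b); print(bot.observe()['clock'],bot.observe()['force'])
E
```

```text
clock: 17.85
position: [0.4467, -0.1272, 0.2505]
tool_rot: [3.137, 0.0, 1.379]
force: [0.6, 0.4, -0.9]
grip_width: 0.0021
17.95 [-0.24789105  1.98911357 -0.21572911]
```

View pics/c11.png

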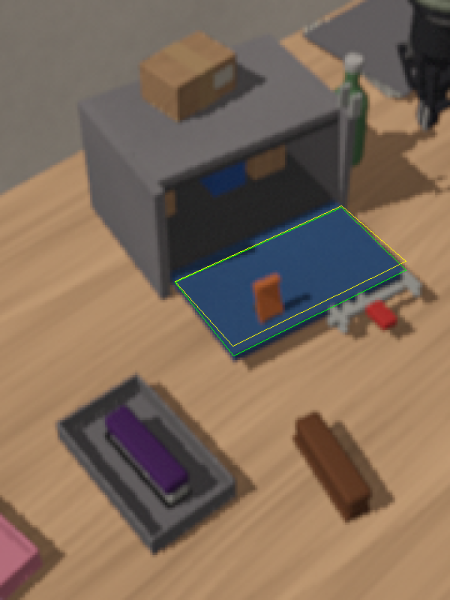

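View pics/c12.png

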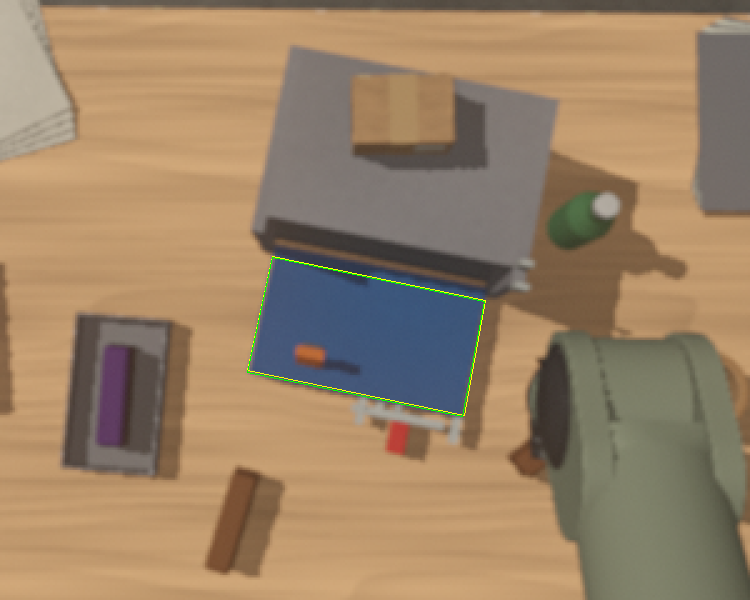

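Run:
```python
from h import *
p,q=pickle.load(open('p9.pkl','rb'))
c,s=np.cos(np.radians(-11)),np.sin(np.radians(-11))
def loc(u,z):
    w=onz(p,u,z); d=w[:2]-[.603,.021]; return np.round([c*d[0]+s*d[1],-s*d[0]+c*d[1]],4),w.round(3)
print('knob',loc((150+398/2.5,90+437/2.5),.038))
w=loc((150+115/2.5,90+396/2.5),.05)[1]; print('stapler',w,'tray .435 .361')
# catch arm along-flap range (arm up; top at z~.039+.06)
a=p['pixels'][90:330,150:450].astype(int); m=(a[...,2]>150)&(a[...,1]<120)&(a[...,0]<80); y,x=np.nonzero(m); print(x.min(),x.max(),y.min(),y.max())
for yy in (y.min(),y.max()+1): print(loc((150+(x.mean()),90+yy),.095)[0])
```

```text
knob (array([-0.213 , -0.0662]), array([ 0.381, -0.003,  0.038]))
stapler [0.429 0.355 0.05 ] tray .435 .361
82 298 139 229
[-0.0936 -0.089 ]
[-0.3612 -0.1419]
```

Run:
```python
from h import *
print(bot.job_done()); print(bot.observe()['clock'])
```

```text
the job is handed in; nothing more can be done
None
the job is handed in; nothing more can be done
```

I handed the job in at about 18 s of the 61 s allowed, with the locker fully open and every check I made passing. No verdict is reported.

- **Stapler:** I picked the purple stapler, not the brown look-alikes, and set it in the grey tray. The last pictures show it upright, within about 8 mm of the tray's centre.
- **Bolt:** I lifted the red bolt over its bump and slid it. By the last top picture it is drawn about 34 mm; 25 mm is needed.
- **Catch and flap:** I drew the flap to its catch at about 0.3 rad. I then pressed the catch about 12 mm down through the gap, judged from the 4.7 N on the finger, and pulled the flap past it to about 0.5 rad with the catch still held.
- **Opening:** I pushed the flap down to its stop. The force rose to 64 N there, under the 120 N wrist limit. The flap's outline matches about 1.55 rad in both pictures, though they separate 1.45 from 1.55 only slightly.
- **Bystanders:** The bottle and carton look unmoved in the last pictures. The arm partly hid the tape rolls at the end, but nothing went near them. The gripper was clear of everything.

The catch springing back up was not measured. It looks free in the pictures, but my colour check picked up the wrong pixels and gave no usable value.

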